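# Unlock and open a leaning electronics unit

### The arm

A 6-joint arm with a two-finger parallel gripper is mounted at the origin on the work surface. World frame = base frame: x ahead of the robot, y to its left, z up, the work surface at z = 0. Lengths are in m, angles in degrees, forces in N, time in s.
With the tool pointing down it reaches from about 0.35 to 0.875 m from the base axis. Payload 4.2 kg.
Tool frame: the origin (TCP) lies midway between the tips of the shut fingers; the grasp point (between the pads) lies 19 mm behind it; z points along the fingers, y is the line along which they close (so a half turn about z gives the same grasp; the last joint's range is limited). The gripper opens to 87 mm and grips with 3 to 60 N. Pads are 19 mm wide; open, the fingers measure 117 mm over their backs; the gripper's body (75 mm by 190 mm) begins 51 mm behind the grasp point.
Start: joints at [87.239, 22.042, 0.453, 0, -68.411, -14.817], TCP at [0.189, 0.596, 0.223] pointing down, gripper open.
Joint ranges: [-179.83, 179.83], [-69.29, 118.12], [-61.27, 80.66], [-181.25, 117.63], [-171.15, -9.14], [-177.46, 177.46]. Speed limits (degrees/s): [159.86, 159.86, 180, 180, 180, 180].

### API

Orientations are given as a 3x3 rotation matrix whose columns are the frame's x, y, z axes.
In Python, from station import r gives the robot as it stands.
- The arm moves only by the tool steer_hand, called after "Call:" as name([rows], argument=value, ...), one row to a line, values as JSON. Schema: {"type":"object","properties":{"motion":{"type":"array","items":{"type":"array","items":{"type":"array","items":{"type":"number"},"minItems":7,"maxItems":7},"minItems":1,"maxItems":8},"minItems":1,"maxItems":1},"only":{"type":"string"},"quiet":{"type":"boolean"},"lines":{"type":"string"}},"required":["motion"],"additionalProperties":false}. motion is a list that holds a single list of rows (three levels of brackets), with 1 to 8 rows, each of 7 numbers: the opening from 0.0 (shut) to 1.0 (fully open), then dx, dy, dz in m, then a rotation vector rx, ry, rz in degrees; each row is the pose to reach, as a shift and turn from the pose commanded when the call began, along the tool's axes at that moment; what a row does not reach only later rows make up. A row lasts 1/10 s, in which the tool goes at most 0.05 m and 8.59 degrees, less where a joint would pass 70% of its speed; a pose out of reach is approached as far as the arm can. The fingers move at their own pace and stop on an object; the grip force is fixed at half the most. Time passes only in rows, so rows that do not move let the fingers close. The tool returns the time, the measured TCP pose, the force, the opening and the grip force at its end. only (a regular expression) keeps the lines of the reply that match it, lines (a string "A,B") keeps lines A to B, and quiet returns only ok. Input that does not fit is refused with a message, and nothing moves.
- r.sense(): the state, without advancing time (a new reading comes with each control period).
- r.capture(name): name is "scene" or "top"; returns a dict with "pixels" (400x640x3 uint8, red, green, blue), "z_map" (400x640 float32, m along the optical axis (not along the pixel's ray), 0 where there is no reading), "K" (3x3 intrinsics, pixels), "world_from_camera" (4x4, takes a point from camera to world coordinates). Camera axes: x right, y up, looking along -z (the intrinsics and any distortion apply to the point x, -y, -z); pixel columns grow to the right and rows downward; lengths in m; the calibration is good to about 2 mm. A picture is of the moment at which its call begins.
- r.finish_job(): hands the job in; it is judged then, once.
The state is a dict: "time_s": time; "joints": joint angles; "joint_velocities": joint speeds; "effort": joint torques, N m; "tcp_pos": TCP position; "ee_rot": TCP orientation; "wrist_force": force on the tool from outside, world axes, zero at the start; "moment": the same for the moment, N m; "gripper_width": opening from 0.0 (shut) to 1.0 (fully open); "gripper_force": force on a finger pad.
Only numpy, scipy, OpenCV 4.12 (cv2) and the standard library are available. Lean on these libraries where they do the work, as an engineer would, in place of code of your own. Each camera call takes 0.05 s, during which the arm holds its last target. There are 200 camera calls.

### The job

Open the electronics unit for repair: slide its keeper fully aside, then turn the latch it was blocking as far as it goes, then lift the cover up to its stop so that it stays open by itself. Leave the loose things on the bench where they are.

Things in the scene. Friction and masses are not known exactly. Their poses are not given: they have to be found in the camera images.
- unit: Black plastic tray, fixed, leaning on a steel stand. Origin on the bench under the middle of the 200 x 250 mm stand plate; x away from the low front edge, y left, z up. Its 225 x 260 mm face rises at 30 degrees towards +x from a low edge at x -95, z 55 mm; outward normal (-0.5, 0, 0.866). Lowest 75 mm: fixed strip with latch and keeper; above it the cover. Face lies 50 mm over the tray's back.
- latch (a joint): Turn of the wing latch about the face's normal, rad: 0 = closed (bar points up the slope over the cover's edge), stop at 1.7. Grows anticlockwise seen facing it (bar swings towards the unit's +y). Friction 0.12 N m, stays where left. Frees the cover beyond about 1.05; cannot pass about 0.45 until the keeper is clear of its tail.
- latch_wing (a point): Middle of the top edge of the latch's grey plastic wing, on its axis, 40 mm above the face. x along wing and bar (up the slope when closed), z out of the face, turning with the latch. Wing 40 mm long in x, 10 thick in y, 9 to 40 mm above the face. Under it a flat steel bar, 14 mm wide, 3 to 9 mm above the face, reaches 50 mm to +x and 32 mm to -x (its tail).
- keeper (a joint): Slide of the keeper, m: 0 = in, blocking the latch's tail, grows as it slides to the unit's -y along the face, stop at 0.034; the latch is free beyond about 0.025. Friction 3 N, stays where it is left.
- keeper_fin (a point): Middle of the top edge of the keeper's grey plastic fin, 40 mm above the face. x up the slope, y left, z out of the face. Fin 22 mm long in x, 10 thick in y, 9 to 40 mm above the face. When in, it stands 75 mm to the -y side of the latch's axis, 6 mm down the slope. From its foot a steel finger, 12 mm wide, 3 to 9 mm above the face, runs along +y to beside the latch's tail.
- cover (a joint): Opening of the aluminium cover about its upper edge, rad: 0 = closed on the face, its low edge rises as it grows, stop at 0.9. Stiff hinge (friction 0.5 N m): it stays where it is left. 138 x 248 mm, 0.24 to 0.42 kg.
- cover_bar (a point): Middle of the cover's handle: dark steel round bar, 12 mm thick, 110 mm long in y, on two end posts, 82 mm above the cover, 98 mm from the hinge line, 72 mm up the slope from the latch's axis. A gripper pointing straight down at the latch meets it. x up the cover to the hinge, y left, z out of the cover, turning with the cover.
- cover_hinge (a point): Middle of the cover's hinge line, at the cover's upper edge on its outer face, 215 mm up the slope from the face's low edge. Axes as cover_bar.
- screwdriver: Loose screwdriver with black handle, 190 mm long, lying; to be left alone.
- hex_key: Loose dark steel L-shaped hex key, 100 x 30 mm, 8 mm thick, lying; to be left alone.
- capacitor: Loose dark brown capacitor can, 32 mm across, 42 mm high, standing; origin under it; to be left alone.
- coil: Loose copper ring coil, 44 mm across, 18 mm high; origin under it; to be left alone.

How it is judged (in metres and radians):
On the way, in this order (a step that is already met when the one before it is completed fails the run):
1. the keeper is slid aside while latch and cover are still closed (value of joint keeper above 0.026 m and value of joint latch below 0.45 rad and value of joint cover below 0.1 rad), for 0.2 s.
2. the latch is turned open while the cover is still closed (value of joint latch above 1.4 rad and value of joint cover below 0.1 rad), for 0.2 s.
At the end, for the whole second after the job is handed in: The cover stands open by itself at 0.78 rad or more and is at rest, the latch is still turned to 1.3 rad or more and the keeper still 24 mm or more aside (value of joint cover above 0.78 rad and velocity of joint cover between -0.05 and 0.05 rad/s and value of joint latch above 1.3 rad and value of joint keeper above 0.024 m); the robot touches nothing.
It fails at once if a loose thing on the bench is moved more than 30 mm (distance of any of screwdriver, hex_key, capacitor, coil from where it was at the start of the episode above 0.03 m).
It also fails if it takes over 72 s, if anything falls off the work surface, if the arm or the gripper's body presses on something with over 40 N, if the wrist force passes 120 N, or if a joint passes its speed limit or range.

## Working session

There is one attempt and no reset: what is moved stays moved. The work goes in short steps, Python scripts to look and compute and a tool call to move; the robot and the scene stay as the last step left them, time stands still between calls to the robot, and variables do not carry over. Pictures are saved under pics/ and viewed, at most 10 in all, crops included, and the job is handed in when it is done.

```bash
ls; mkdir -p pics
```

Run:
```python
from station import r
import cv2,numpy as np,pickle
for n in("scene","top"):
    c=r.capture(n); cv2.imwrite(f"pics/{n}0.png",c["pixels"][:,:,::-1]); pickle.dump(c,open(f"{n}0.pkl","wb"))
    print(n,c["K"].round(1).tolist(),c["world_from_camera"].round(3).tolist())
print(r.sense())
```

```text
pics
station.py
scene [[482.0, 0.0, 312.8], [0.0, 482.0, 198.2], [0.0, 0.0, 1.0]] [[-0.454, -0.491, 0.743, 1.412], [0.891, -0.255, 0.376, 0.424], [0.005, 0.833, 0.553, 0.768], [0.0, 0.0, 0.0, 1.0]]
top [[490.3, 0.0, 321.2], [0.0, 490.3, 192.5], [0.0, 0.0, 1.0]] [[-0.028, 0.987, -0.159, 0.339], [-1.0, -0.028, -0.0, -0.005], [-0.005, 0.158, 0.987, 1.489], [0.0, 0.0, 0.0, 1.0]]
{'time_s': 0.1, 'joints': array([ 8.72373169e+01,  2.20867209e+01,  3.86557620e-01, -2.43101938e-02,
       -6.84119888e+01, -1.48169988e+01]), 'joint_velocities': array([ 0.04635127, -0.06525517,  0.05062406,  0.08210332, -0.04288743,
       -0.00742828]), 'effort': array([ 1.65430038e-04, -3.91691136e+01,  1.87935930e+01,  4.23192680e+00,
        1.34389053e-02, -6.86310682e-05]), 'tcp_pos': array([0.18859091, 0.59529246, 0.22156058]), 'ee_rot': array([[ 9.53250584e-01, -3.02180550e-01, -4.88416492e-04],
       [-3.02180921e-01, -9.53248626e-01, -1.93610088e-03],
       [ 1.19469681e-04,  1.99317944e-03, -9.99998006e-01]]), 'wrist_force': array([-0.18779336, -0.01417172,  0.40645332]), 'moment': array([-0.02648102, -0.03673855, -0.04436418]), 'gripper_force': 0.0, 'gripper_width': 1.0036214735774176}
```

View pics/scene0.png

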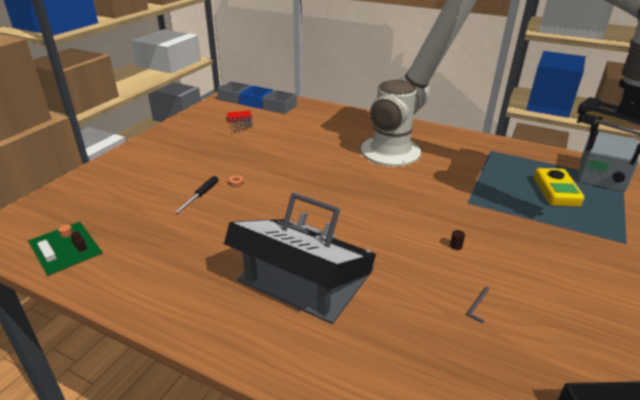

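View pics/top0.png

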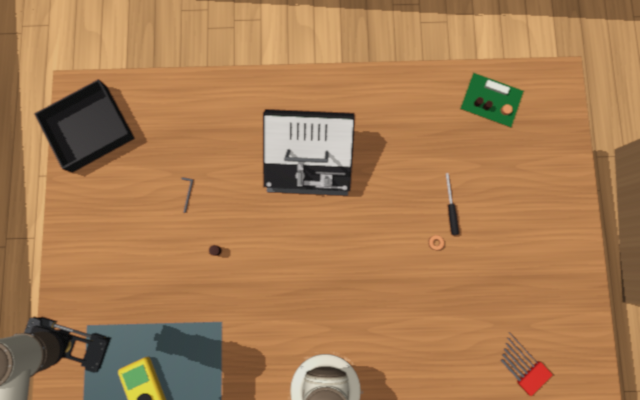

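The pictures show the unit about (308,152) in top, with its front strip towards the robot, latch about (300,175) and keeper fin about (327,180). The loose things (capacitor, hex key, screwdriver, coil) lie to its sides.

Create h.py:
```python
import numpy as np,cv2,pickle
def cloud(c):
    K,T,z=c["K"],c["world_from_camera"],c["z_map"]
    v,u=np.mgrid[0:z.shape[0],0:z.shape[1]]
    p=np.stack([(u-K[0,2])/K[0,0]*z,-(v-K[1,2])/K[1,1]*z,-z],-1)
    return p@T[:3,:3].T+T[:3,3]
```

Run:
```python
from h import *
c=pickle.load(open("top0.pkl","rb")); P=cloud(c); im=c["pixels"]
box=np.zeros(im.shape[:2],bool); box[105:200,255:365]=1
m=box&(im.min(2)>140)&(c["z_map"]>0)
m[165:]=0
q=P[m]
for _ in range(4):
    A=np.c_[q[:,:2],np.ones(len(q))]; s=np.linalg.lstsq(A,q[:,2],rcond=None)[0]
    q=q[abs(A@s-q[:,2])<.008]
n=np.array([-s[0],-s[1],1]);n/=np.linalg.norm(n)
print("plane n",n,"yaw",np.degrees(np.arctan2(-n[1],-n[0])),len(q),"resid",np.std(np.c_[q[:,:2],np.ones(len(q))]@s-q[:,2]),"z range",q[:,2].min(),q[:,2].max())
# whole face (black strip+cover): points near plane
D=(P-q.mean(0))@n
f=box&(abs(D)<.009)&(c["z_map"]>0)
g=P[f].astype(np.float32)
cv2.imwrite("pics/mask.png",f*255)
print("face xy rect",cv2.minAreaRect(np.ascontiguousarray(g[:,:2])), "z",np.percentile(g[:,2],[1,99]))
print("cover rect",cv2.minAreaRect(np.ascontiguousarray(q[:,:2].astype(np.float32))))
for nme,b in(("top0",(250,100,110,100)),("scene0",(215,180,170,140))):
    i=cv2.imread(f"pics/{nme}.png")[b[1]:b[1]+b[3],b[0]:b[0]+b[2]]
    i=cv2.resize(i,None,fx=4,fy=4,interpolation=2); i=cv2.resize(i,(400,400*b[3]//b[2])); 
    i=cv2.copyMakeBorder(i,0,400-i.shape[0],0,0,0); globals().setdefault("L",[]).append(i)
cv2.imwrite("pics/crop0.png",np.hstack(L))
```

```text
plane n [-0.49504452  0.03723153  0.86806954] yaw -4.301029095066854 3472 resid 0.0030678072118455937 z range 0.09158504280871926 0.16791846473160077
face xy rect ((0.6802035570144653, 0.030477821826934814), (0.2603173553943634, 0.19964145123958588), 85.7864990234375) z [0.05625899 0.16925147]
cover rect ((0.7074787020683289, 0.028622888028621674), (0.2472802847623825, 0.12253167480230331), 85.79053497314453)[ WARN:0@0.119] global loadsave.cpp:1063 imwrite_ Unsupported depth image for selected encoder is fallbacked to CV_8U.
```

View pics/crop0.png

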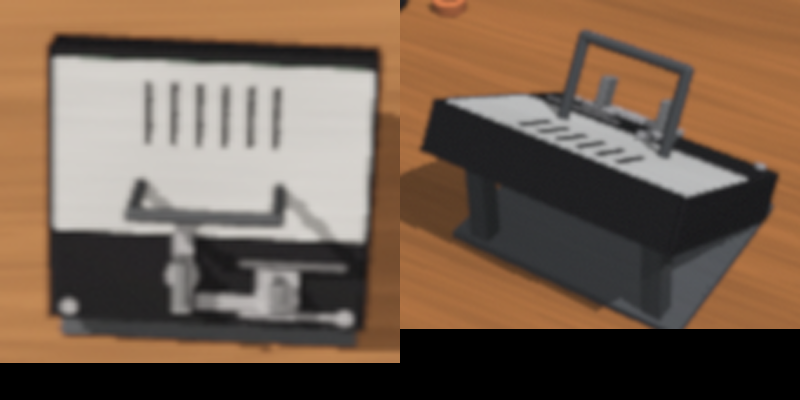

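The crop shows the handle bar at about (205,215), the latch bar and wing at about (182,275) and the keeper fin at about (280,290) with its rail. Yaw is about -4.25°, and the face measures 260 mm wide, which agrees with the given size. Next I locate the wing, fin and bar in face coordinates.

Add to h.py:
```python
yaw=np.radians(-4.25); O=np.array([.678,.0306,0])
Rz=np.array([[np.cos(yaw),-np.sin(yaw),0],[np.sin(yaw),np.cos(yaw),0],[0,0,1]])
c3,s3=np.cos(np.pi/6),np.sin(np.pi/6)
F=Rz@np.array([[c3,0,-s3],[0,1,0],[s3,0,c3]])   # face axes: up slope, left, out
L0=O+Rz@np.array([-.095,0,.055])                 # middle of face's low edge
def tof(p): return (p-L0)@F
def tow(q): return L0+F@np.array(q)
```

Run:
```python
from h import *
for n,b in(("top0",(105,200,255,365)),("scene0",(185,325,215,385))):
    c=pickle.load(open(n+".pkl","rb")); P=cloud(c)[b[0]:b[1],b[2]:b[3]]; q=tof(P); im=c["pixels"][b[0]:b[1],b[2]:b[3]]
    ok=c["z_map"][b[0]:b[1],b[2]:b[3]]>0
    cov=ok&(im.min(2)>150)&(abs(q[...,2])<.015)&(q[...,0]>.08)
    print(n,"cover med height",np.median(q[cov],0),"x,y range",np.percentile(q[cov],[1,99],axis=0)[:,:2].round(4).tolist())
    for nm,lo,hi,x0,x1 in(("bar",.07,.095,.09,.14),("wing/fin",.028,.05,.0,.085),("steel",.002,.016,.0,.085)):
        m=(ok&(q[...,2]>lo)&(q[...,2]<hi)&(q[...,0]>x0)&(q[...,0]<x1)).astype(np.uint8)
        k,l,st,_=cv2.connectedComponentsWithStats(m)
        for i in range(1,k):
            if st[i,4]>5: a=q[l==i]; print(nm,st[i,4],"med",np.median(a,0).round(4),"min",a.min(0).round(3),"max",a.max(0).round(3))
```

```text
top0 cover med height [ 0.15037224 -0.00064738  0.00247938] x,y range [[0.0815, -0.1208], [0.2126, 0.1228]]
bar 199 med [ 0.1173 -0.      0.0882] min [ 0.108 -0.06   0.071] max [0.123 0.06  0.095]
wing/fin 57 med [0.0465 0.019  0.0417] min [0.025 0.015 0.029] max [0.065 0.024 0.048]
wing/fin 27 med [ 0.0404 -0.0565  0.0408] min [ 0.027 -0.06   0.031] max [ 0.05  -0.053  0.048]
steel 10 med [0.0812 0.1217 0.0044] min [0.077 0.114 0.002] max [0.084 0.129 0.007]
steel 13 med [0.0817 0.0941 0.0033] min [0.078 0.085 0.002] max [0.085 0.106 0.006]
steel 1261 med [ 0.0411 -0.0098  0.0048] min [ 0.    -0.13   0.002] max [0.085 0.129 0.016]
steel 7 med [0.0724 0.0883 0.0035] min [0.07  0.082 0.003] max [0.075 0.094 0.009]
steel 6 med [ 0.0805 -0.0397  0.0039] min [ 0.078 -0.043  0.002] max [ 0.084 -0.037  0.009]
steel 15 med [ 0.082  -0.0975  0.0031] min [ 0.078 -0.109  0.002] max [ 0.085 -0.086  0.006]
steel 6 med [ 0.0784 -0.127   0.0039] min [ 0.071 -0.129  0.002] max [ 0.083 -0.127  0.006]
scene0 cover med height [0.14464287 0.01813596 0.00111635] x,y range [[0.0814, -0.1166], [0.2062, 0.1256]]
bar 320 med [0.1177 0.0063 0.0831] min [ 0.108 -0.058  0.07 ] max [0.125 0.064 0.089]
wing/fin 43 med [ 0.0421 -0.0506  0.0351] min [ 0.025 -0.059  0.028] max [ 0.049 -0.047  0.042]
wing/fin 27 med [0.0599 0.024  0.0355] min [0.041 0.018 0.028] max [0.065 0.028 0.042]
steel 7 med [ 0.0532 -0.1004  0.003 ] min [ 0.048 -0.106  0.002] max [ 0.055 -0.095  0.004]
steel 192 med [ 0.0448 -0.0375  0.0085] min [ 0.002 -0.1    0.002] max [0.084 0.03  0.016]
steel 9 med [0.0201 0.0302 0.0096] min [0.011 0.025 0.005] max [0.038 0.035 0.01 ]
steel 9 med [0.0127 0.1156 0.0037] min [0.005 0.111 0.002] max [0.015 0.119 0.005]
```

Add to h.py:
```python
from scipy.spatial.transform import Rotation as Ro
def delta(Rg,p):
    from station import r
    s=r.sense(); R=s["ee_rot"]; d=R.T@(np.array(p)-s["tcp_pos"]); w=Ro.from_matrix(R.T@Rg).as_rotvec(degrees=True)
    print("t",round(s["time_s"],2),"d",d.round(4),"rot",w.round(2),"j",s["joints"].round(0),"F",s["wrist_force"].round(1),"face",tof(s["tcp_pos"]).round(4),"gap",round(s["gripper_width"],3))
Rk=F@np.diag([-1.,1,-1])   # tool x down slope, y left, z into face
```

Run:
```python
from h import *
delta(Rk,[.45,.40,.35]); delta(Rk,tow([.039,-.055,.10]))
```

```text
t 0.1 d [ 0.3082  0.1074 -0.1282] rot [ 43.25  -5.22 161.37] j [ 87.  22.   0.  -0. -68. -15.] F [-0.2 -0.   0.4] face [-0.2934  0.5269  0.3617] gap 1.004
t 0.1 d [0.5416 0.4695 0.0615] rot [ 43.25  -5.22 161.37] j [ 87.  22.   0.  -0. -68. -15.] F [-0.2 -0.   0.4] face [-0.2934  0.5269  0.3617] gap 1.004
```

Call:
steer_hand([
  [[1, 0.1, -0.03, -0.13, 0, 0, 20], [1, 0.15, 0.05, -0.13, 0, 0, 35], [1, 0.2, 0.08, -0.13, 0, 0, 50], [1, 0.25, 0.11, -0.13, 0, 0, 65], [1, 0.3, 0.11, -0.13, 0, 0, 65], [1, 0.31, 0.11, -0.13, 0, 0, 65], [1, 0.31, 0.11, -0.13, 0, 0, 65], [1, 0.31, 0.11, -0.13, 0, 0, 65]],
])

```text
time_s: 0.9
tcp_pos: [0.4536, 0.3948, 0.3531]
ee_rot: [[0.121, -0.993, 0.001], [-0.993, -0.121, -0.0], [0.0, -0.001, -1.0]]
wrist_force: [0.3, 1.1, 0.0]
gripper_width: 1.0
gripper_force: 0.0
```

Run:
```python
from h import *
delta(Rk,tow([.039,-.055,.15]))
```

```text
t 0.9 d [ 0.4161 -0.0342  0.1487] rot [ 26.4  -21.68  98.63] j [ 56.  16.  11.   0. -84. -50.] F [0.3 1.1 0. ] face [0.0141 0.3465 0.336 ] gap 1.0
```

Call:
steer_hand([
  [[1, 0.05, -0.01, 0, 2, -2, 8], [1, 0.10, -0.02, 0, 4, -4, 16], [1, 0.15, -0.02, 0, 6, -6, 24], [1, 0.2, -0.03, 0, 8, -8, 32], [1, 0.25, -0.03, 0, 10, -10, 39], [1, 0.3, -0.03, 0, 12, -12, 46], [1, 0.35, -0.03, 0.02, 14, -14, 53], [1, 0.4, -0.03, 0.04, 16, -15, 60]],
])

```text
time_s: 1.7
tcp_pos: [0.5308, 0.0118, 0.3166]
ee_rot: [[-0.744, -0.575, 0.339], [-0.571, 0.812, 0.123], [-0.346, -0.102, -0.933]]
wrist_force: [0.2, -0.4, 0.4]
gripper_width: 0.995
gripper_force: 0.0
```

Run:
```python
from h import *
delta(Rk,tow([.039,-.055,.15]))
```

```text
t 1.7 d [ 0.0483 -0.0139  0.1039] rot [11.77 -7.24 38.2 ] j [ 18.  -1. -17.  -1. -52. -72.] F [ 0.2 -0.4  0.4] face [ 0.0872 -0.0296  0.2518] gap 0.995
```

Call:
steer_hand([
  [[0.4, 0.02, -0.01, 0.03, 2, -1.5, 7.6], [0.4, 0.04, -0.0139, 0.06, 4.7, -2.9, 15], [0.4, 0.0483, -0.0139, 0.1039, 7, -4.3, 22.9], [0.4, 0.0483, -0.0139, 0.1039, 9.4, -5.8, 30.6], [0.4, 0.0483, -0.0139, 0.1039, 11.77, -7.24, 38.2], [0.4, 0.0483, -0.0139, 0.1039, 11.77, -7.24, 38.2], [0.4, 0.0483, -0.0139, 0.1039, 11.77, -7.24, 38.2]],
])

```text
time_s: 2.4
tcp_pos: [0.5374, -0.012, 0.2032]
ee_rot: [[-0.866, 0.07, 0.495], [0.06, 0.998, -0.037], [-0.496, -0.002, -0.868]]
wrist_force: [0.6, -0.2, 0.9]
gripper_width: 0.457
gripper_force: 0.0
```

Run:
```python
from h import *
delta(Rk,tow([.039,-.055,.022]))
from station import r
P=[]
for n in("scene","top"):
    c=r.capture(n); pickle.dump(c,open(n+"1.pkl","wb")); P.append(cv2.resize(c["pixels"][80:280,200:400,::-1],(400,400)))
cv2.imwrite("pics/p1.png",np.hstack(P))
```

```text
t 2.4 d [-0.0018 -0.0021  0.1274] rot [ 0.   -0.24  0.24] j [  17.    2.  -49.   43.  -16. -151.] F [ 0.6 -0.2  0.9] face [ 0.0377 -0.0529  0.1494] gap 0.457
```

View pics/p1.png

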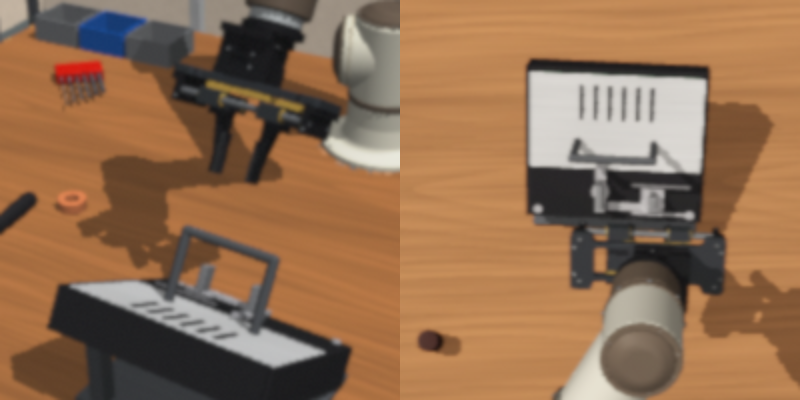

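The arm is above the strip with fingers astride the fin's direction; the unit is unchanged (fin about (652,198) and latch about (600,185) in the right half). The wrist is near singular, so I approach in steps and watch the joints.

Call:
steer_hand([
  [[0.4, 0, 0, 0.02, 0, 0, 0], [0.4, 0, -0.001, 0.04, 0, 0, 0], [0.4, 0, -0.001, 0.06, 0, 0, 0], [0.4, 0, -0.001, 0.06, 0, 0, 0], [0.4, 0, -0.001, 0.06, 0, 0, 0]],
])

```text
time_s: 3.0
tcp_pos: [0.5699, -0.0152, 0.1676]
ee_rot: [[-0.877, 0.069, 0.475], [0.059, 0.998, -0.035], [-0.477, -0.003, -0.879]]
wrist_force: [-0.3, -0.0, 0.0]
gripper_width: 0.397
gripper_force: 0.0
```

Run:
```python
from h import *
delta(Rk,tow([.039,-.055,.022]))
```

```text
t 3.0 d [ 0.007  -0.0013  0.0804] rot [-0.   -1.54  0.37] j [  12.    8.  -50.   55.   -9. -159.] F [-0.3 -0.   0. ] face [ 0.0482 -0.0537  0.1022] gap 0.397
```

Create kin.py:
```python
from h import *
from scipy.optimize import least_squares
from station import r
s=r.sense()
J=[[87.239,22.087,.387],[56,16,11],[18,-1,-17],[17,2,-49],[12,8,-50]]; J[-1]=s["joints"][:3]
T=[[.1886,.5953,.2216],[.4536,.3948,.3531],[.5308,.0118,.3166],[.5374,-.012,.2032],s["tcp_pos"]]
Z=[[0,-.002,-1],[.001,0,-1],[.339,.123,-.933],[.495,-.037,-.868],s["ee_rot"][:,2]]
J,T,Z=map(np.array,(np.radians(J),T,Z)); w=np.array([3,1,1,1,3])
def wrist(q,j): 
    r0,h,a,b,e=q; p=j[1]-j[2]
    return r0+a*np.sin(j[1])+b*np.cos(p)+e*np.sin(p), h+a*np.cos(j[1])-b*np.sin(p)+e*np.cos(p)
def res(q):
    o=[]
    for j,t,z,k in zip(J,T,Z,w):
        W=t-q[5]*z; rr,zz=wrist(q[:5],j)
        o+=[k*(W[0]-rr*np.cos(j[0])),k*(W[1]-rr*np.sin(j[0])),k*(W[2]-zz)]
    return np.array(o)
f=least_squares(lambda q:np.r_[res(q),.03*(q-[0,.4,.45,.45,0,.25])],[0,.4,.45,.45,0,.25]); q=f.x
def ik(p,z):
    W=np.array(p)-q[5]*np.array(z); R=np.hypot(W[0],W[1])
    s=least_squares(lambda x:np.subtract(wrist(q[:5],[0,x[0],x[1]]),(R,W[2])),[.2,-.6]); j1=np.arctan2(W[1],W[0]); P=s.x[0]-s.x[1]
    fa=np.array([np.cos(P)*np.cos(j1),np.cos(P)*np.sin(j1),-np.sin(P)])
    lat=np.array([-np.sin(j1),np.cos(j1),0]); up=np.cross(fa,lat)
    return np.degrees([j1,*s.x,P]).round(0),np.degrees(np.arccos(fa@z)).round(0),(z@lat).round(2),(z@up).round(2)
```

Run:
```python
from kin import *
print(q.round(3),np.abs(res(q)).max())
for nm,g in(("fin",[.039,-.055,.022]),("latch",[.045,.02,.028]),("up",[.045,.02,.1])):
  for a in(-15,0,15,25):
    for l in(0,15,-15):
      # a: body lean down slope, l: body lean to +y
      zt=-F@Ro.from_euler("xyz",[-l,-a,0],degrees=True).apply([0,0,1]); print(nm,a,l,*ik(tow(g),zt))
```

```text
[-0.206  0.358  1.015  0.48  -0.041  0.875] 0.4782643828373141
fin -15 0 [ -0.  17. -32.  49.] 26.0 -0.02 -0.44
fin -15 15 [ 29.  22. -27.  49.] 42.0 -0.35 -0.56
fin -15 -15 [-32.  21. -29.  50.] 38.0 0.35 -0.52
fin 0 0 [  5.  17. -59.  77.] 17.0 -0.08 0.28
fin 0 15 [ 50.  23. -48.  71.] 36.0 -0.54 -0.21
fin 0 -15 [-52.  22. -52.  74.] 33.0 0.53 -0.11
fin 15 0 [119.  34. -85. 119.] 36.0 -0.59 0.0
fin 15 15 [ 85.  41. -69. 110.] 43.0 -0.69 0.0
fin 15 -15 [-93.  51. -85. 136.] 49.0 0.69 0.32
fin 25 0 [163.  54. -85. 139.] 12.0 -0.18 -0.09
fin 25 15 [105.  65. -85. 150.] 44.0 -0.66 0.23
fin 25 -15 [-119.   63.  -85.  148.] 40.0 0.62 0.17
latch -15 0 [ 11.  17. -30.  47.] 28.0 -0.07 -0.47
latch -15 15 [ 36.  24. -22.  46.] 47.0 -0.36 -0.64
latch -15 -15 [-22.  20. -31.  51.] 35.0 0.32 -0.47
latch 0 0 [ 27.  17. -56.  72.] 17.0 -0.26 0.15
latch 0 15 [ 57.  24. -41.  65.] 41.0 -0.55 -0.35
latch 0 -15 [-39.  20. -56.  76.] 29.0 0.49 0.05
latch 15 0 [ 94.  40. -85. 126.] 51.0 -0.7 0.33
latch 15 15 [ 85.  36. -57.  93.] 46.0 -0.69 -0.21
latch 15 -15 [-91.  44. -85. 129.] 48.0 0.7 0.26
latch 25 0 [134.  55. -85. 141.] 33.0 -0.55 0.06
latch 25 15 [101.  50. -64. 114.] 46.0 -0.7 -0.19
latch 25 -15 [-129.   58.  -85.  143.] 30.0 0.5 0.04
up -15 0 [ 12.  13. -27.  40.] 36.0 -0.07 -0.58
up -15 15 [ 39.  19. -20.  39.] 54.0 -0.36 -0.72
up -15 -15 [-24.  15. -29.  43.] 42.0 0.33 -0.58
up 0 0 [ 33.  10. -51.  60.] 18.0 -0.31 -0.08
up 0 15 [ 62.  19. -37.  56.] 48.0 -0.55 -0.5
up 0 -15 [-45.  13. -52.  65.] 33.0 0.51 -0.18
up 15 0 [112.  37. -85. 122.] 40.0 -0.63 0.11
up 15 15 [ 91.  29. -51.  81.] 51.0 -0.66 -0.42
up 15 -15 [-107.   40.  -85.  125.] 37.0 0.61 0.06
up 25 0 [142.  51. -85. 137.] 28.0 -0.46 -0.05
up 25 15 [107.  42. -58. 100.] 51.0 -0.65 -0.42
up 25 -15 [-139.   53.  -85.  138.] 23.0 0.38 -0.08
```

```bash
sed -i 's/o+=\[k\*(W\[0\].*/o+=[k*(np.hypot(W[0],W[1])-rr),k*(W[2]-zz)]; OFF.append(np.degrees(j[0]-np.arctan2(W[1],W[0])))/; s/^def res(q):/OFF=[]\ndef res(q):/' kin.py
```

Create tab.py:
```python
from kin import *
OFF.clear(); print(q.round(3),res(q).round(3),np.round(OFF,1),s["joints"])
for nm,g in(("fin",[.039,-.055,.022]),("latch",[.045,.02,.028])):
  for a in(-15,0,15,25):
    for l in(0,15,-15):
      zt=-F@Ro.from_euler("xyz",[-l,-a,0],degrees=True).apply([0,0,1]); print(nm,a,l,*ik(tow(g),zt))
```

```bash
python3 tab.py
```

```text
[0.083 0.215 0.645 0.324 0.    0.47 ] [-0.005 -0.002  0.017  0.017 -0.009 -0.015 -0.005  0.004  0.004 -0.001] [14.8 14.9 25.1 16.  11.5] [  11.79087142    7.68046806  -49.52561639   55.3238044    -9.22262954
 -158.79303836]
fin -15 0 [ -1.  20. -37.  57.] 18.0 -0.01 -0.31
fin -15 15 [ 13.  23. -35.  58.] 28.0 -0.32 -0.35
fin -15 -15 [-15.  22. -37.  59.] 26.0 0.3 -0.31
fin 0 0 [ -0.  20. -59.  79.] 19.0 -0.04 0.33
fin 0 15 [ 17.  24. -56.  79.] 27.0 -0.42 0.19
fin 0 -15 [-19.  23. -58.  81.] 27.0 0.37 0.27
fin 15 0 [  1.  42. -90. 132.] 86.0 -0.07 1.0
fin 15 15 [ 23.  49. -90. 139.] 86.0 -0.55 0.83
fin 15 -15 [-23.  47. -90. 137.] 87.0 0.47 0.88
fin 25 0 [  3.  42. -90. 132.] 97.0 -0.1 0.99
fin 25 15 [ 28.  54. -90. 144.] 95.0 -0.65 0.76
fin 25 -15 [-27.  50. -90. 140.] 97.0 0.54 0.83
latch -15 0 [  8.  20. -35.  55.] 21.0 -0.05 -0.35
latch -15 15 [ 20.  24. -30.  54.] 34.0 -0.34 -0.45
latch -15 -15 [ -7.  21. -37.  58.] 23.0 0.27 -0.29
latch 0 0 [ 11.  20. -56.  75.] 16.0 -0.13 0.24
latch 0 15 [ 26.  24. -49.  73.] 28.0 -0.47 0.03
latch 0 -15 [ -7.  22. -58.  80.] 25.0 0.29 0.31
latch 15 0 [ 16.  43. -90. 133.] 86.0 -0.25 0.97
latch 15 15 [ 34.  38. -74. 111.] 60.0 -0.63 0.6
latch 15 -15 [ -8.  44. -90. 134.] 88.0 0.31 0.95
latch 25 0 [ 20.  45. -90. 135.] 97.0 -0.34 0.93
latch 25 15 [ 40.  58. -90. 148.] 92.0 -0.73 0.68
latch 25 -15 [ -9.  45. -90. 135.] 99.0 0.33 0.93
```

Add to h.py:
```python
Ra=F@Ro.from_euler('y',15,degrees=True).as_matrix()@np.diag([-1.,1,-1])
```

Run:
```python
from h import *
delta(Ra,tow([.035,-.055,.12]))
```

```text
t 3.0 d [ 0.0136 -0.0013 -0.0174] rot [-0.05 13.46  0.36] j [  12.    8.  -50.   55.   -9. -159.] F [-0.3 -0.   0. ] face [ 0.0482 -0.0537  0.1022] gap 0.397
```

Call:
steer_hand([
  [[0.4, 0, 0, -0.03, 0, 6, 0], [0.4, 0, 0, -0.03, 0, 12, 0], [0.4, 0.006, 0, -0.03, 0, 13, 0], [0.4, 0.006, 0, -0.03, 0, 13, 0], [0.4, 0.006, 0, -0.03, 0, 13, 0], [0.4, 0.006, 0, -0.03, 0, 13, 0]],
])

```text
time_s: 3.6
tcp_pos: [0.55, -0.0139, 0.1913]
ee_rot: [[-0.961, 0.069, 0.267], [0.065, 0.998, -0.022], [-0.268, -0.004, -0.963]]
wrist_force: [-0.8, -0.5, -1.0]
gripper_width: 0.402
gripper_force: 0.0
```

Run:
```python
from h import *
delta(Ra,tow([.035,-.055,.10]))
```

```text
t 3.6 d [-0.0006 -0.0011  0.0337] rot [-0.12  0.56  0.36] j [  19.    9.  -28.   10.  -39. -120.] F [-0.8 -0.5 -1. ] face [ 0.0428 -0.0538  0.1327] gap 0.402
```

Run:
```python
from h import *
delta(Ra,tow([.039,-.055,.06])); delta(Ra,tow([.039,-.055,.020]))
```

```text
t 3.6 d [-0.0145 -0.0011  0.0714] rot [-0.12  0.56  0.36] j [  19.    9.  -28.   10.  -39. -120.] F [-0.8 -0.5 -1. ] face [ 0.0428 -0.0538  0.1327] gap 0.402
t 3.6 d [-0.0244 -0.0011  0.1101] rot [-0.12  0.56  0.36] j [  19.    9.  -28.   10.  -39. -120.] F [-0.8 -0.5 -1. ] face [ 0.0428 -0.0538  0.1327] gap 0.402
```

Call:
steer_hand([
  [[0.4, 0.005, -0.001, 0.02, 0, 0.5, 0.3], [0.4, 0.008, -0.001, 0.04, 0, 0.5, 0.3], [0.4, 0.011, -0.001, 0.06, 0, 0.5, 0.3], [0.4, 0.014, -0.001, 0.073, 0, 0.5, 0.3], [0.4, 0.014, -0.001, 0.073, 0, 0.5, 0.3], [0.4, 0.014, -0.001, 0.073, 0, 0.5, 0.3]],
])

```text
time_s: 4.2
tcp_pos: [0.5552, -0.0159, 0.1168]
ee_rot: [[-0.964, 0.074, 0.257], [0.071, 0.997, -0.022], [-0.257, -0.003, -0.966]]
wrist_force: [0.4, 1.0, 0.3]
gripper_width: 0.401
gripper_force: 0.0
```

Run:
```python
from h import *
delta(Ra,tow([.039,-.055,.020]))
from station import r
P=[]
for n in("scene","top"):
    c=r.capture(n); pickle.dump(c,open(n+"2.pkl","wb")); P.append(cv2.resize(c["pixels"][130:250,230:350,::-1],(400,400)))
cv2.imwrite("pics/p2.png",np.hstack(P))
```

```text
t 4.2 d [-0.0398  0.0005  0.0364] rot [-0.14 -0.08  0.06] j [  18.   15.  -34.   12.  -28. -122.] F [0.4 1.  0.3] face [ 0.0101 -0.0555  0.0655] gap 0.401
```

View pics/p2.png

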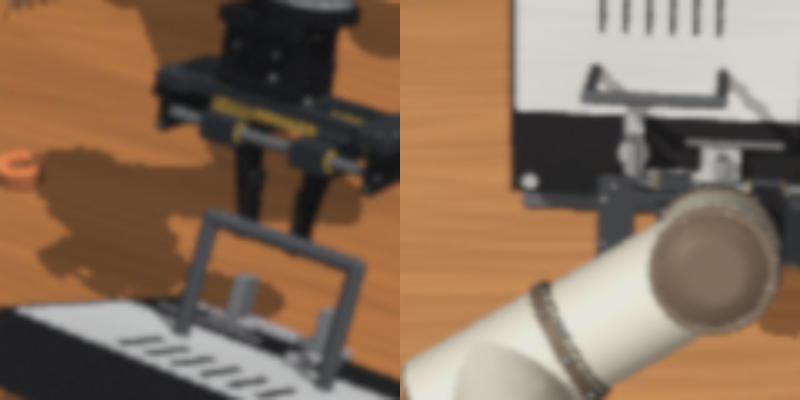

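The fingers are just in front of the fin (x came out 29 mm low because I gave the wrong sign); nothing is touched. A diagonal approach still straddles the fin.

Call:
steer_hand([
  [[0.4, -0.02, 0, 0.005, 0, 0, 0], [0.4, -0.04, 0.0005, 0.01, 0, 0, 0], [0.4, -0.04, 0.0005, 0.025, 0, 0, 0], [0.4, -0.04, 0.0005, 0.036, 0, 0, 0], [0.4, -0.04, 0.0005, 0.036, 0, 0, 0], [0.4, -0.04, 0.0005, 0.036, 0, 0, 0]],
])

```text
time_s: 4.9
tcp_pos: [0.6034, -0.0185, 0.0925]
ee_rot: [[-0.964, 0.074, 0.257], [0.071, 0.997, -0.021], [-0.258, -0.002, -0.966]]
wrist_force: [-0.1, -0.1, 0.4]
gripper_width: 0.405
gripper_force: 0.0
```

Call:
steer_hand([
  [[0, 0, 0, 0, 0, 0, 0], [0, 0, 0, 0, 0, 0, 0], [0, 0, 0, 0, 0, 0, 0], [0, 0, 0, 0, 0, 0, 0], [0, 0, 0, 0, 0, 0, 0], [0, 0, 0, 0, 0, 0, 0]],
])

```text
time_s: 5.5
tcp_pos: [0.6039, -0.0184, 0.0928]
ee_rot: [[-0.963, 0.074, 0.258], [0.071, 0.997, -0.02], [-0.258, -0.001, -0.966]]
wrist_force: [-1.0, 0.6, 3.0]
gripper_width: 0.114
gripper_force: 30.0
```

Run:
```python
from h import *
delta(Ra,tow([.039,-.055,.020]))
```

```text
t 5.5 d [ 0.0011 -0.0007  0.0007] rot [-0.08 -0.03  0.04] j [  16.   21.  -28.   12.  -27. -120.] F [-1.   0.6  3. ] face [ 0.0403 -0.0543  0.0203] gap 0.114
```

Gripped (9.9 mm, the fin's thickness). Now slide it.

Call:
steer_hand([
  [[0, 0, -0.006, 0, 0, 0, 0], [0, 0, -0.012, 0, 0, 0, 0], [0, 0, -0.018, 0, 0, 0, 0], [0, 0, -0.024, 0, 0, 0, 0], [0, 0, -0.029, 0, 0, 0, 0], [0, 0, -0.033, 0, 0, 0, 0], [0, 0, -0.034, 0, 0, 0, 0], [0, 0, -0.034, 0, 0, 0, 0]],
])

```text
time_s: 6.3
tcp_pos: [0.6016, -0.0511, 0.0928]
ee_rot: [[-0.963, 0.073, 0.258], [0.071, 0.997, -0.019], [-0.259, 0.0, -0.966]]
wrist_force: [-5.7, 11.1, 5.9]
gripper_width: 0.111
gripper_force: 30.0
```

Run:
```python
from h import *
delta(Ra,tow([.039,-.089,.020]))
```

```text
t 6.3 d [ 0.0013 -0.0019  0.0006] rot [0.02 0.02 0.05] j [  13.   21.  -28.    9.  -27. -115.] F [-5.7 11.1  5.9] face [ 0.0404 -0.0871  0.0203] gap 0.111
```

Call:
steer_hand([
  [[0, 0, 0, 0, 0, 0, 0], [0.4, 0, 0, 0, 0, 0, 0], [0.4, 0, 0, 0, 0, 0, 0], [0.4, 0, 0, 0, 0, 0, 0], [0.4, 0, 0, 0, 0, 0, 0]],
])

```text
time_s: 6.8
tcp_pos: [0.6011, -0.0529, 0.092]
ee_rot: [[-0.964, 0.075, 0.256], [0.072, 0.997, -0.021], [-0.257, -0.002, -0.966]]
wrist_force: [-0.1, 0.5, -0.3]
gripper_width: 0.363
gripper_force: 0.0
```

The keeper is at its stop (33–34 mm moved, reaction 11 N). Retract, shut, and move over to the +y side of the wing's lower end.

Call:
steer_hand([
  [[0.4, 0.003, 0, -0.025, 0, 0, 0], [0.4, 0.005, 0, -0.045, 0, 0, 0], [0.1, 0.02, 0.03, -0.045, 0, 0, 0], [0, 0.03, 0.07, -0.045, 0, 0, 0], [0, 0.03, 0.11, -0.045, 0, 0, 0], [0, 0.03, 0.14, -0.045, 0, 0, 0], [0, 0.03, 0.14, -0.045, 0, 0, 0], [0, 0.03, 0.14, -0.045, 0, 0, 0]],
])

```text
time_s: 7.6
tcp_pos: [0.5709, 0.0905, 0.1276]
ee_rot: [[-0.964, 0.073, 0.256], [0.07, 0.997, -0.021], [-0.257, -0.002, -0.966]]
wrist_force: [0.5, 0.4, 0.2]
gripper_width: 0.015
gripper_force: 0.0
```

Run:
```python
from h import *
delta(Ra,tow([.018,.052,.020]))
from station import r
import time
c=r.capture("top"); P=cloud(c); q=tof(P); b=(slice(120,200),slice(255,365)); ok=c["z_map"][b]>0
m=ok&(abs(q[b][...,2]-.04)<.008)&(q[b][...,0]>.02)&(q[b][...,0]<.07)
k,l,st,_=cv2.connectedComponentsWithStats(m.astype(np.uint8))
for i in range(1,k):
    if st[i,4]>5: print(st[i,4],np.median(q[b][l==i],0))
```

```text
t 7.6 d [-0.0092  0.0002  0.0503] rot [-0.09 -0.1   0.09] j [  29.   16.  -31.   16.  -31. -136.] F [0.5 0.4 0.2] face [0.0222 0.0518 0.071 ] gap 0.015
30 [0.05418323 0.0186083  0.04033179]
31 [ 0.03962971 -0.08838856  0.04100591]
```

Call:
steer_hand([
  [[0, -0.009, 0, 0.02, 0, 0, 0], [0, -0.009, 0, 0.04, 0, 0, 0], [0, -0.009, 0, 0.05, 0, 0, 0], [0, -0.009, 0, 0.05, 0, 0, 0], [0, -0.009, 0, 0.05, 0, 0, 0]],
])

```text
time_s: 8.15
tcp_pos: [0.5927, 0.0881, 0.0822]
ee_rot: [[-0.964, 0.075, 0.257], [0.072, 0.997, -0.021], [-0.258, -0.002, -0.966]]
wrist_force: [-0.8, 0.3, 0.1]
gripper_width: 0.004
gripper_force: 0.0
```

Call:
steer_hand([
  [[0, 0, -0.005, 0, 0, 0, 0], [0, 0, -0.010, 0, 0, 0, 0], [0, 0, -0.014, 0, 0, 0, 0], [0, 0, -0.018, 0, 0, 0, 0], [0, 0, -0.022, 0, 0, 0, 0], [0, 0, -0.022, 0, 0, 0, 0]],
])

```text
time_s: 8.75
tcp_pos: [0.5915, 0.071, 0.0825]
ee_rot: [[-0.963, 0.069, 0.261], [0.068, 0.998, -0.014], [-0.262, 0.004, -0.965]]
wrist_force: [-8.3, 17.9, 0.8]
gripper_width: 0.001
gripper_force: 9.8
```

Run:
```python
from h import *
delta(Ra,tow([.030,.0245,.020]))
from station import r
c=r.capture("scene"); cv2.imwrite("pics/p3.png",cv2.resize(c["pixels"][150:270,220:380,::-1],(800,600)))
```

```text
t 8.75 d [-0.0111 -0.0094 -0.002 ] rot [0.31 0.17 0.21] j [  26.   21.  -32.   18.  -24. -135.] F [-8.3 17.9  0.8] face [0.0187 0.0339 0.021 ] gap 0.001
```

View pics/p3.png

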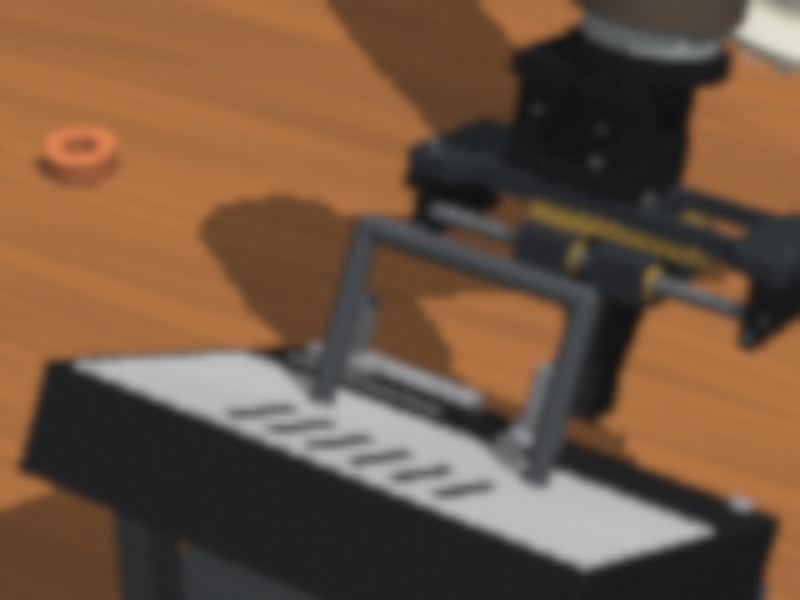

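The picture shows the shut fingers at about (610,390) behind the handle's right post (570,390), against the wing's side; I cannot judge the latch angle from it. I let it settle and measure the angle from depth.

Create lat.py:
```python
from h import *
from station import r
def pts(n):
    c=r.capture(n); q=tof(cloud(c)); im=c["pixels"].astype(int)
    ok=(c["z_map"]>0)&(q[...,0]>-.0)&(q[...,0]<.105)&(abs(q[...,1]-.02)<.06)&(im.max(2)-im.min(2)<40)&(im.mean(2)>75)
    return q[ok]
if __name__=="__main__":
    for n in("top","scene"):
        a=pts(n)
        w=a[(abs(a[:,2]-.038)<.009)&(np.hypot(a[:,0]-.045,a[:,1]-.02)<.026)]
        if len(w)>5:
            u,s,v=np.linalg.svd(w[:,:2]-w[:,:2].mean(0)); print(n,"wing",len(w),w.mean(0).round(4),"dir",v[0].round(2),"min",w.min(0).round(3),"max",w.max(0).round(3))
```

```text
(no output)
```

Call:
steer_hand([
  [[0, 0, 0, 0, 0, 0, 0], [0, 0, 0, 0, 0, 0, 0], [0, 0, 0, 0, 0, 0, 0]],
])

```text
time_s: 9.1
tcp_pos: [0.5915, 0.0711, 0.0825]
ee_rot: [[-0.963, 0.069, 0.261], [0.067, 0.998, -0.015], [-0.261, 0.003, -0.965]]
wrist_force: [-8.5, 16.9, 0.3]
gripper_width: 0.006
gripper_force: 9.5
```

```bash
python3 lat.py
```

Run:
```python
from h import *
delta(Ra,tow([.030,.0245,.020]))
```

```text
top wing 6 [0.0634 0.0221 0.0364] dir [-0.1   0.99] min [0.062 0.019 0.03 ] max [0.065 0.027 0.041]
scene wing 17 [0.0586 0.0253 0.0355] dir [0.96 0.27] min [0.039 0.02  0.029] max [0.063 0.029 0.041]
t 9.2 d [-0.0111 -0.0095 -0.002 ] rot [0.27 0.15 0.24] j [  26.   21.  -32.   18.  -24. -135.] F [-8.3 17.1  0.6] face [0.0187 0.0339 0.0209] gap 0.007
```

Resistance 17 N with the latch barely turned: the finger bears too near the axis, because the fingers are wider along the slope than I assumed. Back off and push nearer the wing's end.

Call:
steer_hand([
  [[0, 0.0, 0.006, 0.0, 0, 0, 0], [0, 0.010, 0.008, 0.0025, 0, 0, 0], [0, 0.010, 0.008, 0.0025, 0, 0, 0], [0, 0.010, 0.004, 0.0025, 0, 0, 0], [0, 0.010, 0.0, 0.0025, 0, 0, 0], [0, 0.010, -0.004, 0.0025, 0, 0, 0], [0, 0.010, -0.006, 0.0025, 0, 0, 0], [0, 0.010, -0.006, 0.0025, 0, 0, 0]],
])

```text
time_s: 10.0
tcp_pos: [0.583, 0.0628, 0.0777]
ee_rot: [[-0.963, 0.072, 0.26], [0.07, 0.997, -0.018], [-0.261, 0.001, -0.965]]
wrist_force: [-1.3, 7.2, -1.4]
gripper_width: 0.003
gripper_force: 3.2
```

Run:
```python
from h import *
delta(Ra,tow([.009,.0253,.020]))
```

```bash
python3 lat.py
```

```text
t 10.0 d [0.0003 0.0002 0.0008] rot [0.11 0.13 0.08] j [  25.   21.  -34.   19.  -23. -136.] F [-1.3  7.2 -1.4] face [0.0095 0.0251 0.0207] gap 0.003
top wing 23 [0.056  0.0272 0.0397] dir [-0.91 -0.41] min [0.049 0.021 0.029] max [0.062 0.033 0.047]
scene wing 7 [0.0339 0.0146 0.0395] dir [0.9  0.43] min [0.024 0.011 0.034] max [0.04  0.02  0.041]
```

The latch turns (about 25°, 7 N). Continue round.

Call:
steer_hand([
  [[0, -0.002, -0.004, -0.0005, 0, 0, 0], [0, -0.0035, -0.008, -0.001, 0, 0, 0], [0, -0.0055, -0.0105, -0.0015, 0, 0, 0], [0, -0.0075, -0.012, -0.002, 0, 0, 0], [0, -0.010, -0.013, -0.0026, 0, 0, 0], [0, -0.0125, -0.013, -0.0033, 0, 0, 0], [0, -0.0125, -0.013, -0.0033, 0, 0, 0]],
])

```text
time_s: 10.8
tcp_pos: [0.5889, 0.0457, 0.0816]
ee_rot: [[-0.965, 0.077, 0.25], [0.073, 0.997, -0.024], [-0.251, -0.005, -0.968]]
wrist_force: [-5.7, 2.0, -1.3]
gripper_width: 0.008
gripper_force: 3.9
```

Run:
```python
from h import *
delta(Ra,tow([.020,-.005,.020]))
```

```bash
python3 lat.py
```

```text
t 10.8 d [-0.0025 -0.0135 -0.0001] rot [-0.29 -0.45 -0.08] j [  23.   21.  -32.   17.  -25. -132.] F [-5.7  2.  -1.3] face [0.0176 0.0085 0.0205] gap 0.008
scene wing 57 [0.0435 0.0206 0.0359] dir [-0.2  -0.98] min [0.031 0.004 0.029] max [0.052 0.043 0.042]
```

Call:
steer_hand([
  [[0, 0.003, -0.006, 0.001, 0, 0, 0], [0, 0.003, -0.011, 0.001, 0, 0, 0], [0, 0, -0.014, 0, 0, 0, 0], [0, -0.003, -0.015, -0.001, 0, 0, 0], [0, -0.006, -0.015, -0.0015, 0, 0, 0], [0, -0.006, -0.015, -0.0015, 0, 0, 0]],
])

```text
time_s: 11.5
tcp_pos: [0.5925, 0.0308, 0.0843]
ee_rot: [[-0.966, 0.076, 0.249], [0.072, 0.997, -0.023], [-0.25, -0.004, -0.968]]
wrist_force: [-9.0, 4.1, -1.6]
gripper_width: 0.004
gripper_force: 4.5
```

Run:
```python
from h import *
delta(Ra,tow([.024,-.005,.020]))
```

```bash
python3 lat.py
```

```text
t 11.5 d [-0.001   0.0011  0.0002] rot [-0.27 -0.51 -0.04] j [  22.   21.  -31.   15.  -26. -129.] F [-9.   4.1 -1.6] face [ 0.0231 -0.0061  0.0205] gap 0.004
scene wing 67 [0.0446 0.0205 0.0357] dir [-0.06  1.  ] min [0.026 0.002 0.029] max [0.052 0.044 0.042]
```

About 93°. A little more to the stop.

Call:
steer_hand([
  [[0, -0.003, -0.001, -0.0007, 0, 0, 0], [0, -0.005, -0.001, -0.0013, 0, 0, 0], [0, -0.006, -0.001, -0.0016, 0, 0, 0], [0, -0.006, -0.001, -0.0016, 0, 0, 0]],
])

```text
time_s: 12.0
tcp_pos: [0.6005, 0.029, 0.0892]
ee_rot: [[-0.964, 0.076, 0.254], [0.073, 0.997, -0.023], [-0.255, -0.003, -0.967]]
wrist_force: [-2.6, -4.3, -0.4]
gripper_width: 0.006
gripper_force: 2.2
```

```bash
python3 lat.py
```

Run:
```python
from h import *
delta(Ra,tow([-.01,-.005,.08]))
from station import r
c=r.capture("scene"); cv2.imwrite("pics/p4.png",cv2.resize(c["pixels"][150:270,220:380,::-1],(800,600)))
```

```text
scene wing 59 [0.0449 0.0197 0.0356] dir [-0.12  0.99] min [0.029 0.002 0.029] max [0.05  0.042 0.041]
t 12.1 d [ 0.0566  0.0021 -0.0461] rot [-0.22 -0.21 -0.06] j [  21.   21.  -30.   15.  -26. -128.] F [-3.2 -4.2 -1. ] face [ 0.0325 -0.0073  0.0207] gap 0.001
```

View pics/p4.png

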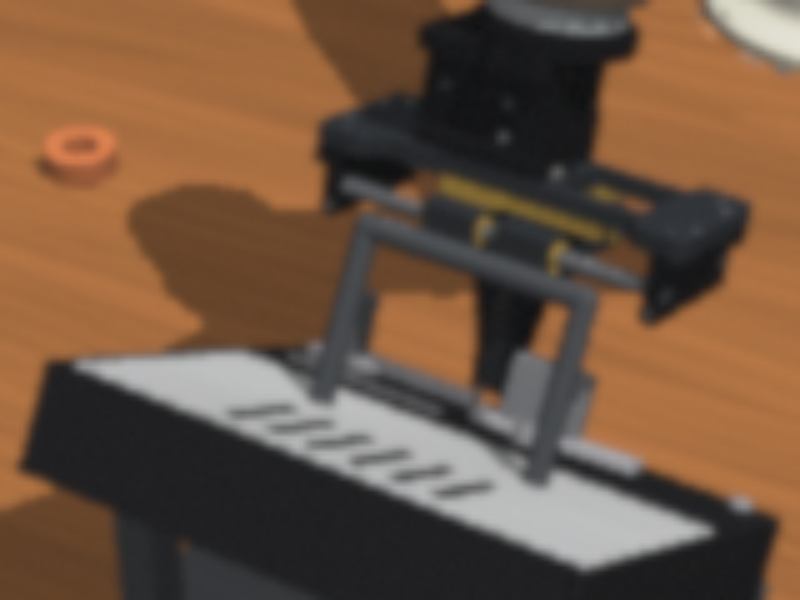

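The latch bar now points to the +y side (right in the picture, wing about (545,395)), turned about 97°, its stop. Retract and turn the tool over the handle.

Add to h.py:
```python
Rb=Rz@np.array([[0,-1.,0],[-1,0,0],[0,0,-1]])
BAR=tow([.117,0,.082]); H=tow([.215,0,0])
```

```text
(no output)
```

Call:
steer_hand([
  [[0, 0.012, 0, 0, 0, 0, 0], [0, 0.03, 0.001, -0.02, 0, 0, 0], [0, 0.05, 0.002, -0.045, 0, 0, 0], [0, 0.05, 0.002, -0.09, 0, 0, 0], [0.3, 0.05, 0.002, -0.13, 0, 0, 0], [0.6, 0.05, 0.002, -0.16, 0, 0, 0], [0.6, 0.05, 0.002, -0.17, 0, 0, 0]],
])

```text
time_s: 12.85
tcp_pos: [0.5124, 0.041, 0.2468]
ee_rot: [[-0.961, 0.073, 0.268], [0.071, 0.997, -0.016], [-0.269, 0.004, -0.963]]
wrist_force: [0.4, 0.4, 0.1]
gripper_width: 0.193
gripper_force: 0.0
```

Run:
```python
from h import *
print(BAR,H); delta(Rb,BAR+[0,0,.07])
```

```text
[0.64342032 0.03316971 0.18451408] [0.76894469 0.02384164 0.1625    ]
t 12.85 d [-0.1285  0.0017  0.0278] rot [-12.04  12.42 -89.35] j [  27.    2.  -27.   11.  -47. -128.] F [0.4 0.4 0.1] face [ 0.0344 -0.0019  0.2015] gap 0.193
```

Call:
steer_hand([
  [[0.7, 0, 0, -0.02, -1.1, 1.1, -8], [0.7, 0, 0, -0.03, -2.2, 2.2, -16], [0.7, 0, 0, -0.03, -3.3, 3.3, -24], [0.7, 0, 0, -0.03, -4.4, 4.4, -32], [0.7, -0.03, 0, -0.03, -5.5, 5.5, -40], [0.7, -0.06, 0, -0.03, -6.6, 6.6, -48], [0.7, -0.09, 0, -0.03, -7.7, 7.7, -56], [0.7, -0.11, 0, -0.02, -8.7, 8.7, -63]],
])

```text
time_s: 13.65
tcp_pos: [0.6142, 0.0321, 0.2901]
ee_rot: [[-0.503, -0.861, 0.07], [-0.861, 0.507, 0.041], [-0.071, -0.04, -0.997]]
wrist_force: [0.7, 0.2, 0.1]
gripper_width: 0.699
gripper_force: 0.0
```

Run:
```python
from h import *
delta(Rb,BAR+[0,0,.07])
```

```text
t 13.65 d [-0.0132 -0.0232  0.0375] rot [ -3.16   3.48 -26.12] j [ 18.  17.   3.  -1. -71. -48.] F [0.7 0.2 0.1] face [ 0.1446 -0.0033  0.188 ] gap 0.699
```

Call:
steer_hand([
  [[0.7, -0.005, -0.008, 0.005, -1, 1.1, -8], [0.7, -0.01, -0.018, 0.01, -2, 2.2, -16], [0.7, -0.013, -0.023, 0.02, -2.8, 3.1, -23], [0.7, -0.013, -0.023, 0.03, -3.1, 3.5, -26], [0.7, -0.013, -0.023, 0.037, -3.1, 3.5, -26], [0.7, -0.013, -0.023, 0.037, -3.1, 3.5, -26]],
])

```text
time_s: 14.25
tcp_pos: [0.6393, 0.0333, 0.2517]
ee_rot: [[-0.082, -0.997, -0.006], [-0.997, 0.082, -0.001], [0.001, 0.006, -1.0]]
wrist_force: [0.0, -0.3, 1.3]
gripper_width: 0.7
gripper_force: 0.0
```

Run:
```python
from h import *
delta(Rb,BAR+[0,0,-.019])
from station import r
P=[]
for n in("scene","top"):
    c=r.capture(n); P.append(cv2.resize(c["pixels"][120:260,230:370,::-1],(400,400)))
cv2.imwrite("pics/p5.png",np.hstack(P))
```

```text
t 14.25 d [-0.0004 -0.0047  0.0861] rot [ 0.35 -0.08 -0.48] j [ 17.  23.   6.  -0. -73. -22.] F [ 0.  -0.3  1.3] face [ 0.147  -0.0002  0.1423] gap 0.7
```

View pics/p5.png

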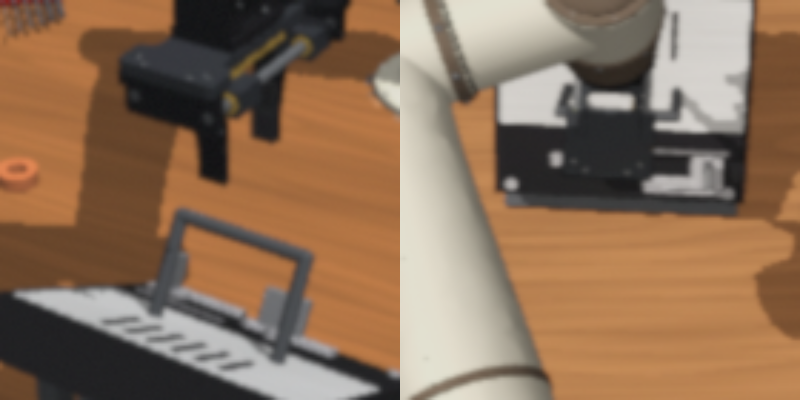

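The open gripper is centred above the handle bar (about (245,235) in the left half), with latch turned and keeper aside. Descend and grip.

Call:
steer_hand([
  [[0.7, 0, -0.004, 0.03, 0, 0, 0], [0.7, 0, -0.004, 0.06, 0, 0, 0], [0.7, 0, -0.004, 0.08, 0, 0, 0], [0.7, 0, -0.004, 0.086, 0, 0, 0], [0.7, 0, -0.004, 0.086, 0, 0, 0]],
])

```text
time_s: 14.85
tcp_pos: [0.6431, 0.033, 0.1676]
ee_rot: [[-0.081, -0.997, -0.004], [-0.997, 0.081, -0.001], [0.001, 0.004, -1.0]]
wrist_force: [-0.0, 0.4, 0.3]
gripper_width: 0.7
gripper_force: 0.0
```

Call:
steer_hand([
  [[0, 0, 0, 0, 0, 0, 0], [0, 0, 0, 0, 0, 0, 0], [0, 0, 0, 0, 0, 0, 0], [0, 0, 0, 0, 0, 0, 0], [0, 0, 0, 0, 0, 0, 0], [0, 0, 0, 0, 0, 0, 0]],
])

```text
time_s: 15.45
tcp_pos: [0.643, 0.0331, 0.1676]
ee_rot: [[-0.081, -0.997, -0.004], [-0.997, 0.081, -0.001], [0.001, 0.004, -1.0]]
wrist_force: [-0.3, 0.1, -0.6]
gripper_width: 0.243
gripper_force: 0.0
```

Run:
```python
from h import *
delta(Rb,BAR+[0,0,-.019])
from station import r
s=r.sense()
for a in np.linspace(0,.92,9)[1:]:
    d=F@Ro.from_euler('y',a).apply([-.098,0,.082])-F@np.array([-.098,0,.082])
    print(round(a,2),(s["ee_rot"].T@d).round(4))
```

```text
t 15.45 d [-0.0001 -0.0004  0.002 ] rot [ 0.22 -0.06 -0.38] j [ 17.  26.  -1.  -0. -63. -22.] F [-0.3  0.1 -0.6] face [ 1.082e-01 -1.000e-04  6.750e-02] gap 0.243
0.12 [-0.     -0.0033 -0.0143]
0.23 [-0.     -0.0082 -0.0281]
0.34 [-0.0001 -0.0147 -0.0413]
0.46 [-0.0001 -0.0227 -0.0537]
0.58 [-0.0001 -0.032  -0.065 ]
0.69 [-0.0002 -0.0425 -0.0752]
0.8 [-0.0003 -0.0542 -0.0842]
0.92 [-0.0004 -0.0668 -0.0917]
```

Call:
steer_hand([
  [[0, 0, 0, 0, 0, 0, 0], [0, 0, 0, 0, 0, 0, 0], [0, 0, 0, 0, 0, 0, 0], [0, 0, 0, 0, 0, 0, 0]],
])

```text
time_s: 15.85
tcp_pos: [0.6389, 0.0333, 0.1673]
ee_rot: [[-0.081, -0.997, -0.013], [-0.997, 0.081, -0.001], [0.002, 0.013, -1.0]]
wrist_force: [-8.6, 2.1, 5.9]
gripper_width: 0.127
gripper_force: 30.0
```

Call:
steer_hand([
  [[0, 0, -0.0015, -0.0073, 0, 0, 0], [0, 0, -0.0033, -0.0143, 0, 0, 0], [0, 0, -0.0055, -0.0213, 0, 0, 0], [0, 0, -0.0082, -0.0281, 0, 0, 0], [0, 0, -0.0113, -0.0348, 0, 0, 0], [0, 0, -0.0147, -0.0413, 0, 0, 0], [0, 0, -0.0186, -0.0476, 0, 0, 0], [0, 0, -0.0227, -0.0537, 0, 0, 0]],
])

```text
time_s: 16.65
tcp_pos: [0.6578, 0.0319, 0.2176]
ee_rot: [[-0.081, -0.996, -0.026], [-0.997, 0.081, -0.001], [0.003, 0.026, -1.0]]
wrist_force: [-14.9, 3.3, 0.8]
gripper_width: 0.129
gripper_force: 30.0
```

Gripped (11 mm) and lifting. Continue the arc with a 3 mm correction towards the robot to relieve the side load.

Call:
steer_hand([
  [[0, 0, -0.001, -0.0057, 0, 0, 0], [0, 0, -0.0063, -0.0113, 0, 0, 0], [0, 0, -0.0115, -0.0165, 0, 0, 0], [0, 0, -0.0168, -0.0215, 0, 0, 0], [0, 0, -0.0225, -0.026, 0, 0, 0], [0, 0, -0.0285, -0.0305, 0, 0, 0], [0, 0, -0.034, -0.034, 0, 0, 0], [0, 0, -0.034, -0.034, 0, 0, 0]],
])

```text
time_s: 17.45
tcp_pos: [0.6952, 0.0292, 0.2569]
ee_rot: [[-0.08, -0.997, -0.015], [-0.997, 0.08, -0.001], [0.002, 0.015, -1.0]]
wrist_force: [-14.8, 3.6, 10.9]
gripper_width: 0.126
gripper_force: 30.0
```

Create cov.py:
```python
from h import *
from station import r
s=r.sense(); g=s["tcp_pos"]-.019*s["ee_rot"][:,2]-H; v=F.T@g
print("angle from grasp point",np.arctan2(v[2],-v[0])-np.arctan2(.082,.098),"radius",np.hypot(v[0],v[2]),"F",s["wrist_force"].round(1),"gap",s["gripper_width"])
for n in("scene","top"):
    c=r.capture(n); P=cloud(c); q=tof(P); im=c["pixels"].astype(int)
    w=Ro.from_euler('y',-.8).apply((q-[.215,0,0]).reshape(-1,3)).reshape(q.shape)
    m=(c["z_map"]>0)&(im.min(2)>90)&(im.max(2)-im.min(2)<40)&(abs(w[...,2])<.03)&(w[...,0]>-.135)&(w[...,0]<-.01)&(abs(w[...,1])<.12)
    p=q[m]
    if len(p)>50:
        k=np.polyfit(p[:,0],p[:,2],1); e=p[:,2]-np.polyval(k,p[:,0]); p=p[abs(e)<.01]; k=np.polyfit(p[:,0],p[:,2],1); print(n,len(p),"cover angle",np.arctan(-k[0]))
```

```bash
python3 cov.py
```

```text
angle from grasp point 0.821323344221941 radius 0.13525079220000427 F [-14.8   3.6  10.9] gap 0.12583336262635472
scene 5026 cover angle 0.8194971744993401
top 2081 cover angle 0.8162788084133109
```

Call:
steer_hand([
  [[0, 0, -0.004, -0.002, 0, 0, 0], [0, 0, -0.008, -0.0035, 0, 0, 0], [0, 0, -0.011, -0.004, 0, 0, 0], [0, 0, -0.014, -0.005, 0, 0, 0], [0, 0, -0.014, -0.005, 0, 0, 0]],
])

```text
time_s: 18.05
tcp_pos: [0.7038, 0.0283, 0.262]
ee_rot: [[-0.079, -0.997, -0.027], [-0.997, 0.079, -0.002], [0.004, 0.027, -1.0]]
wrist_force: [-27.5, 6.2, 15.5]
gripper_width: 0.127
gripper_force: 30.0
```

```bash
python3 cov.py
```

```text
angle from grasp point 0.897345551296757 radius 0.13507060223520592 F [-27.5   6.2  15.5] gap 0.12651581151895647
scene 5255 cover angle 0.8971493713868456
top 2038 cover angle 0.8943304462288227
```

At its stop (0.897 rad). Relax, open and withdraw straight up.

Call:
steer_hand([
  [[0, 0, 0.004, 0.002, 0, 0, 0], [0, 0, 0.005, 0.002, 0, 0, 0], [0.7, 0, 0.005, 0.002, 0, 0, 0], [0.7, 0, 0.005, 0.002, 0, 0, 0], [0.7, 0, 0.005, 0.002, 0, 0, 0], [0.7, 0, 0.005, 0.002, 0, 0, 0], [0.7, 0, 0.005, 0.002, 0, 0, 0], [0.7, 0, 0.005, 0.002, 0, 0, 0]],
])

```text
time_s: 18.95
tcp_pos: [0.709, 0.0278, 0.2574]
ee_rot: [[-0.081, -0.997, -0.005], [-0.997, 0.081, -0.001], [0.001, 0.004, -1.0]]
wrist_force: [-0.2, 0.8, -0.5]
gripper_width: 0.586
gripper_force: 0.0
```

Call:
steer_hand([
  [[0.7, 0, 0, -0.01, 0, 0, 0], [0.7, 0, 0, -0.03, 0, 0, 0], [0.7, 0, 0, -0.06, 0, 0, 0], [0.7, 0, 0, -0.1, 0, 0, 0], [0.7, 0, 0, -0.13, 0, 0, 0], [0.7, 0, 0, -0.13, 0, 0, 0], [0.7, 0, 0, -0.13, 0, 0, 0]],
])

```text
time_s: 19.65
tcp_pos: [0.7095, 0.0281, 0.3891]
ee_rot: [[-0.081, -0.997, -0.002], [-0.997, 0.081, 0.0], [-0.0, 0.002, -1.0]]
wrist_force: [1.0, 0.3, -0.5]
gripper_width: 0.699
gripper_force: 0.0
```

Call:
steer_hand([
  [[0.7, 0, 0.05, 0, 0, 0, 0], [0.7, 0, 0.1, 0, 0, 0, 0], [0.7, 0, 0.15, 0, 0, 0, 0], [0.7, 0, 0.2, 0, 0, 0, 0], [0.7, 0, 0.2, 0, 0, 0, 0], [0.7, 0, 0.2, 0, 0, 0, 0], [0.7, 0, 0.2, 0, 0, 0, 0]],
])

```text
time_s: 20.35
tcp_pos: [0.5105, 0.0443, 0.388]
ee_rot: [[-0.081, -0.997, -0.005], [-0.997, 0.081, -0.001], [0.001, 0.005, -1.0]]
wrist_force: [-0.6, -0.7, 0.0]
gripper_width: 0.703
gripper_force: 0.0
```

```bash
python3 cov.py
python3 lat.py
```

Run:
```python
from h import *
from station import r
P=[]
for n in("scene","top"):
    c=r.capture(n); P.append(cv2.resize(c["pixels"][100:300,160:480,::-1],(400,250)))
cv2.imwrite("pics/p6.png",np.hstack(P))
```

```text
angle from grasp point 0.5831757540641591 radius 0.35630628515788104 F [-0.6 -0.7  0. ] gap 0.7029920740662542
scene 5260 cover angle 0.8971983569531888
top 1907 cover angle 0.8934946781697265
```

View pics/p6.png

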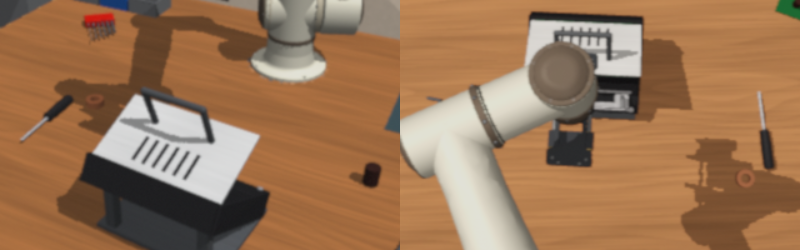

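The cover stands open by itself at 0.897 rad (left half, about (185,140)), the arm is clear, and the loose things are where they were. Handing in.

```bash
python3 -c "
from station import r
print(r.finish_job())"
```

```text
the job is handed in; nothing more can be done
None
```

The job is handed in, with no verdict returned: keeper slid about 33 mm to its stop, latch turned about 97° to its stop, cover standing open by itself at about 0.90 rad, and the loose things seen in the last picture undisturbed (the hex key was not in clear view).

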